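# Clamp the test cell in the bench screw press

## Robot

A 6-joint arm with a two-finger parallel gripper is mounted at the origin on the work surface. World frame = base frame: x ahead of the robot, y to its left, z up, the work surface at z = 0. Lengths are in m, angles in rad, forces in N, time in s.
With the tool pointing down it reaches from about 0.225 to 0.875 m from the base axis. Payload 3.4 kg.
Tool frame: the origin (TCP) lies between the finger pads; the fingertips stand 11 mm ahead of it and the grasp point (between the pads) lies 8 mm behind it; z points along the fingers, y is the direction in which the jaws open and shut (so a half turn about z gives the same grasp; the last joint's range is limited). The gripper opens to 85 mm and grips with 20 to 120 N. Pads are 22 mm wide; open, the fingers measure 114 mm over their backs; the gripper's body (76 mm by 85 mm) begins 54 mm behind the grasp point. The pads swing forward as they close: fully open they stand 13 mm farther back than shut.
Start: joints at [-1.337, 0.276, 1.505, -0, 1.361, -0.121], TCP at [0.2, -0.539, 0.242] pointing down, gripper open.
Joint ranges: [-2.89, 2.89], [-0.75, 2.08], [0.22, 2.7], [-1.18, 4.32], [0.11, 2.71], [-2.7, 2.7]. Speed limits (rad/s): [2.57, 2.57, 3.14, 3.14, 3.14, 3.14].

## Interface

Orientations are given as a unit quaternion [w, x, y, z].
In Python, from rig import manip gives the robot as it stands. The module is installed in compiled form; this text tells all that it offers.
- The arm moves only by the tool move_arm, never from a script. Its argument "series" is a list that holds one entry, the list of rows, each a list of 7 numbers: the shift along the world's x, y, z in m, then the turn, a rotation vector about the world's x, y, z in rad, then the finger opening in m, from 0 to 0.0854. A call has 1 to 20 rows; each row shifts and turns the commanded pose from where the row before left it; what a row does not reach is not made up. A row lasts 1/12 s, in which the tool goes at most 41.7 mm and 7.16 degrees, less where a joint would pass 70% of its speed; a pose out of reach is approached as far as the arm can. A call with a gripper value outside its range is refused whole. The fingers move at their own pace and stop on an object; "newtons" is the grip in N (left out, the last holds). Time passes only in rows, so rows that do not move let the fingers close. It gives the time, the measured TCP pose, the force and the opening at its end, in the units of the state.
- manip.get_state(): the state, without advancing time (a new reading comes with each control period).
- manip.get_image(name): name is "side" or "top" or "wrist"; returns a dict with "color" (400x640x3 uint8, red, green, blue), "fx", "fy", "cx", "cy" (pixels), "k1" (the pictures are not rectified: a ray, as slopes to the right and down, at radius r is drawn at 1 + k1 r^2 times it, then the intrinsics apply), "R" (3x3) and "t" (3): a world point X has camera coordinates R X + t; the wrist camera has in their place "tool_from_camera" (4x4, takes a point from camera to tool coordinates, whose origin is the TCP and whose axes are the flange's). Camera axes: x right, y down, z forward; pixel columns grow to the right and rows downward; lengths in m; the calibration is good to about 2 mm. A picture is of the moment at which its call begins: read the wrist's pose just before it. There is no depth.
- manip.sign_off(): hands the job in, once; it reports no verdict.
The state is a dict: "clock": time; "qpos": joint angles; "qd": joint speeds; "effort": joint torques, N m; "position": TCP position; "ee_rot": TCP orientation; "contact_force": force on the tool from outside, world axes, zero at the start; "moment": the same for the moment, N m; "width": finger opening in m.
Only numpy, scipy, OpenCV 4.12 (cv2) and the standard library are available. Lean on these libraries where they do the work, as an engineer would, in place of code of your own. Each camera call takes 0.05 s, during which the arm holds its last target.

## Task

Stand the steel test cell in the round seat of the press's slide-out tray, push the tray fully home, then wind the handwheel clockwise by its handle until you feel the foot meet the cell, and from there give it half a turn more to load the seal. Do not overwind it, which would crush the seal, and let go of the handle when it is done.

Things in the scene. Friction and masses are not known exactly. Their poses are not given: they have to be found in the camera images.
- cell_mid (a point): The test cell: a plain stainless steel puck standing on the bench, diameter 50 mm, 42 mm high over all: the full diameter goes up to 34 mm, with a cap 38 mm in diameter and 8 mm high on top; its foot has a 3.5 mm chamfer; about 0.5 kg. This point is its centre, 21 mm above its underside; z is its upright axis.
- seat (a point): Centre of the round seat on the press's tray, on the tray's upper face (32 mm above the bench), where the underside of the cell is to stand: a flat place inside a steel ring of 53 mm inner and 68 mm outer diameter, 7 mm high. It moves with the tray. Axes as those of press_axis.
- tray_handle (a point): Middle of the top bar of the D-handle on the tray's outer end: a round bar 12 mm thick, 64 mm long along the press's x axis, on two legs, its centre line 74 mm above the bench and 42 mm above the tray's face; 150 mm out from the seat in the press's -y direction. It moves with the tray.
- tray (a joint): How far the tray is pulled out, in m: 0 = fully home against its stop, the seat exactly under the foot; 0.15 = fully out. It goes home when its handle is moved in the press's +y direction, drags with about 3 N and stays where it is left.
- press_axis (a point): Fixed point on the upright screw axis, 236 mm above the bench. The bench press has an iron bed, two 24 mm columns 83 mm to each side, a crosshead 160 to 190 mm above the bench and over it a handwheel 136 mm across. It stands turned a little: its x axis runs along the crosshead, its y axis from the tray handle towards the press (the tray goes in along +y), z up.
- crank_mid (a point): Middle of the upright black handle on the handwheel's rim: a round grip 20 mm in diameter, 46 mm high (this point is 24 mm above its lower end, 35 mm above the rim), 60 mm from the screw axis, spinning freely on its pin. Carried round the axis clockwise as seen from above it lowers the screw: wheel, handle and foot sink 15 mm each full turn.
- wheel: Handwheel with its spindle, spring cartridge and flat steel foot (30 mm across); origin at the hub. The cartridge's height is set by hand: the foot starts 3 to 20 mm above a seated cell. Free winding takes 1 to 2 N along the handle's path; when the foot meets the cell a preloaded spring raises this to about 12 N within some 25 degrees, then hardly more. Felt only while turning; the screw holds itself.
Mind the look-alikes: they are no part of the job. What is shaped like the part that bears cell_mid but brown or purple is not meant.

How it is judged:
By the outcome, as a careful person would: the job done as asked, in the order asked, and still so for the second after the job is handed in, with the robot touching nothing.
It also fails if it takes over 72 s, if anything falls off the work surface, if the arm or the gripper's body presses on something with over 40 N, if the wrist force passes 120 N, or if a joint passes its speed limit or range.

## Working session

There is one attempt and no reset: what is moved stays moved. The work goes in short steps, Python scripts to look and compute and a tool call to move; the robot and the scene stay as the last step left them, time stands still between calls to the robot, and variables do not carry over. Pictures are saved under pics/ and viewed, and the job is handed in when it is done.

Besides the shell and the picture viewer there is one more tool, called after "Request:" as name([rows], argument=value, ...), one row to a line, values as JSON. move_arm: Moves the arm, as the interface text tells. Its arguments: {"type":"object","properties":{"series":{"type":"array"},"newtons":{"type":"number"}},"required":["series"]}

```bash
mkdir -p pics; ls
python3 - <<'E'
from rig import manip
import cv2
s=manip.get_state();print(s)
for n in ("side","top","wrist"):
    d=manip.get_image(n);cv2.imwrite(f"pics/{n}0.png",d["color"][:,:,::-1])
    print(n,{k:v for k,v in d.items() if k!="color"})
E
```

```text
pics
{'clock': 0.0, 'qpos': array([-1.33699723e+00,  2.76588967e-01,  1.50614824e+00, -7.12960372e-06,
        1.36068555e+00, -1.21013526e-01]), 'qd': array([-1.38122121e-03, -2.10301555e-05,  1.09034071e-03, -1.08584822e-03,
        1.64406064e-03, -7.12797622e-04]), 'effort': array([ 1.21689005e-03, -4.16770077e+01, -2.45802784e+01, -8.28300313e-05,
        1.11238228e-02,  4.84017178e-06]), 'position': array([ 0.19962926, -0.53868783,  0.2414371 ]), 'ee_rot': array([-9.13404553e-04,  9.84304186e-01,  1.76477853e-01, -5.50553733e-05]), 'contact_force': array([ 0.47155639, -0.07646998, -0.32434261]), 'moment': array([-0.00590553, -0.03481605,  0.01784935]), 'width': 0.08527210320537087}
side {'fx': 437.41327866631366, 'fy': 437.41327866631366, 'cx': 311.9023172708921, 'cy': 202.38159807116514, 'k1': -0.103278894785699, 'R': array([[-0.95052443, -0.31039884,  0.0124848 ],
       [-0.22028261,  0.64513716, -0.73162395],
       [ 0.21904082, -0.69817662, -0.6815941 ]]), 't': array([0.47475987, 0.30420984, 1.05878917])}
top {'fx': 378.55262078328667, 'fy': 378.55262078328667, 'cx': 315.7449395150459, 'cy': 196.82106751105326, 'k1': 0.024808435935626823, 'R': array([[ 0.02386261, -0.99965364,  0.01109808],
       [-0.99414962, -0.02489806, -0.10510286],
       [ 0.10534277, -0.00852513, -0.99439943]]), 't': array([-0.11532475,  0.54383294,  0.92512717])}
wrist {'fx': 331.15869923464504, 'fy': 331.15869923464504, 'cx': 320.1745661868617, 'cy': 194.79352989822976, 'k1': 0.001539027504390373, 'tool_from_camera': array([[ 1.01704603e-03, -9.49336332e-01, -3.14260232e-01,
         8.08204808e-02],
       [ 9.99999024e-01,  6.64354172e-04,  1.22939350e-03,
         1.47852539e-04],
       [-9.58327821e-04, -3.14261176e-01,  9.49336081e-01,
        -1.32044857e-01],
       [ 0.00000000e+00,  0.00000000e+00,  0.00000000e+00,
         1.00000000e+00]])}
```

View pics/side0.png

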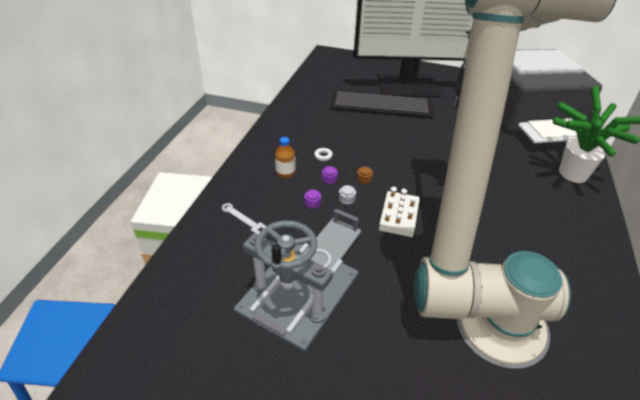

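View pics/top0.png

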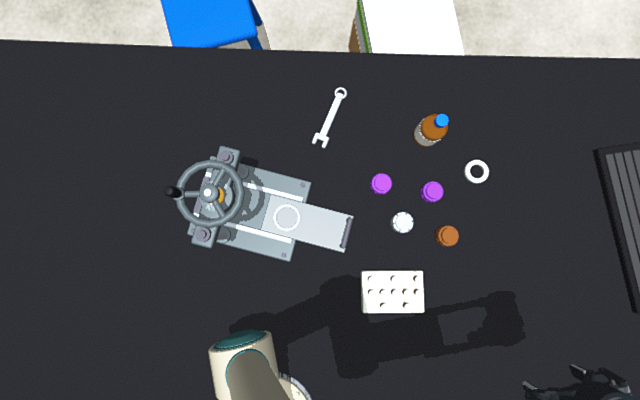

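View pics/wrist0.png

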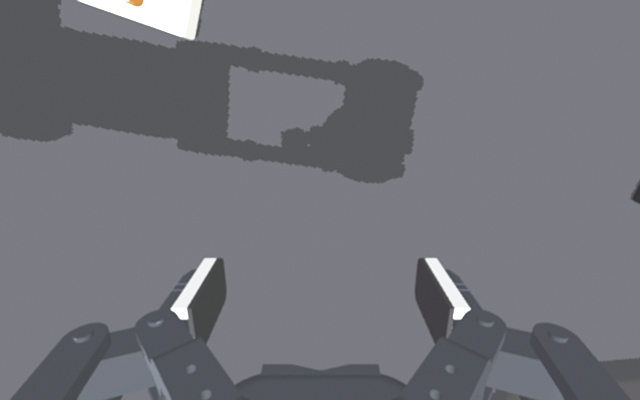

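Candidates (top view): pale puck at (402,222); purple (381,183) and (432,191); brown (447,236); flat white ring (476,171). The pale/steel one is meant; I'll check it in close crops.

```bash
cat > h.py <<'E'
import numpy as np, cv2
from rig import manip
from scipy.spatial.transform import Rotation as Ro
def get(n):
    s=manip.get_state() ; d=manip.get_image(n)
    if n=="wrist":
        q=s["ee_rot"];Rw=Ro.from_quat([q[1],q[2],q[3],q[0]]).as_matrix()
        T=d["tool_from_camera"];Rc=Rw@T[:3,:3];c=s["position"]+Rw@T[:3,3]
        d["R"]=Rc.T;d["t"]=-Rc.T@c
    return d
def proj(d,X):
    p=np.atleast_2d(X)@d["R"].T+d["t"];a=p[:,:2]/p[:,2:]
    r2=(a**2).sum(1,keepdims=True);a=a*(1+d["k1"]*r2)
    return a*[d["fx"],d["fy"]]+[d["cx"],d["cy"]]
def unproj(d,uv,z):
    uv=np.atleast_2d(uv).astype(float);a0=(uv-[d["cx"],d["cy"]])/[d["fx"],d["fy"]];a=a0.copy()
    for _ in range(20): a=a0/(1+d["k1"]*(a**2).sum(1,keepdims=True))
    ray=np.c_[a,np.ones(len(a))]@d["R"];c=-d["R"].T@d["t"]
    return c+ray*((z-c[2])/ray[:,2])[:,None]
def crop(d,x0,y0,x1,y1,s,name):
    cv2.imwrite("pics/"+name,cv2.resize(d["color"][y0:y1,x0:x1,::-1],None,fx=s,fy=s,interpolation=cv2.INTER_CUBIC))
E
python3 - <<'E'
from h import *
d=get("top");crop(d,150,130,360,270,3.7,"topc.png");crop(d,360,170,460,250,7,"topcell.png")
e=get("side");crop(e,210,170,410,350,3.3,"sidec.png")
for n,uv,z in (("cell",(402,222),.042),("seatring",(287,217),.039),("handle",(347,232),.08),("hub",(209,193),.22),("crank",(172,191),.26)):
    print(n,unproj(d,uv,z))
E
```

```text
cell [[ 0.48788954 -0.31663289  0.042     ]]
seatring [[ 0.49339259 -0.03187363  0.039     ]]
handle [[ 0.45934519 -0.17744358  0.08      ]]
hub [[0.52863278 0.11395886 0.22      ]]
crank [[0.52632329 0.17282079 0.26      ]]
```

View pics/topc.png

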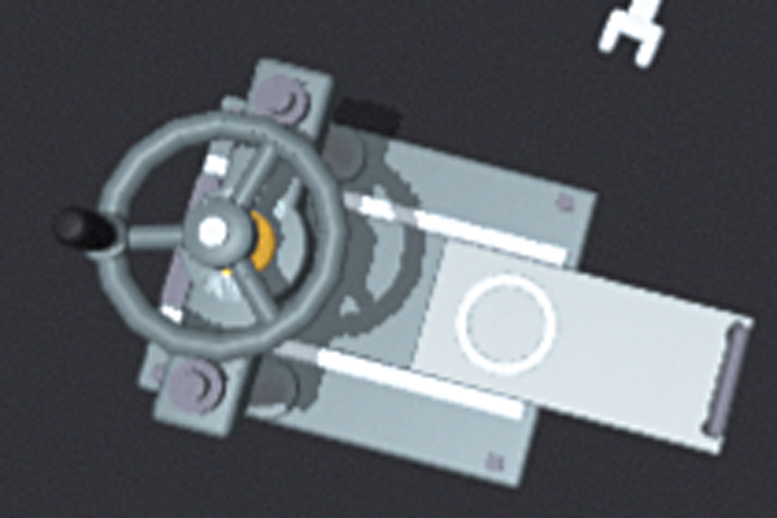

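View pics/sidec.png

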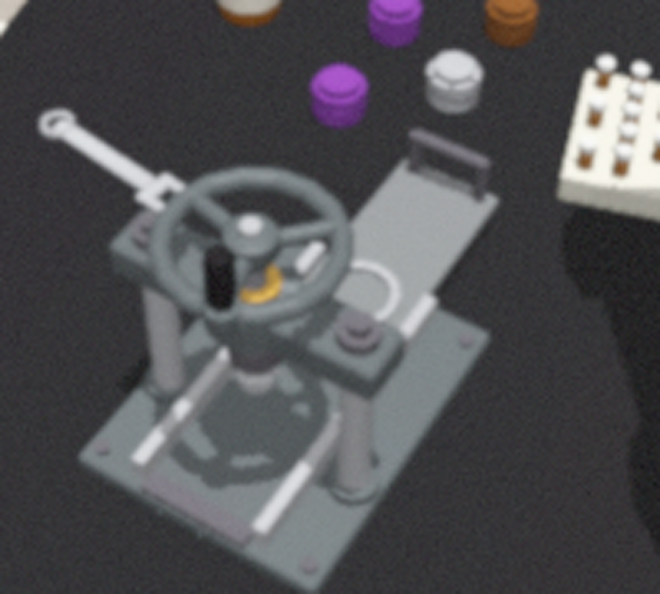

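View pics/topcell.png

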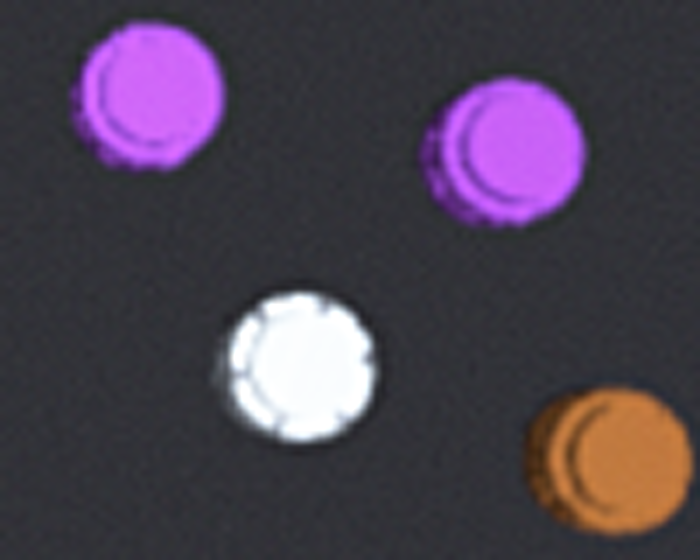

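The close crop confirms it: the pale steel puck with a stepped cap at top (402,222) is the cell. The press is at left, with its tray fully out, handle bar at (347,232) and crank at (172,191). Next I hover over the cell.

Request:
move_arm([
  [[0.024,0.0185,-0.006,0,0,-0.04875,0.0854],[0.024,0.0185,-0.006,0,0,-0.04875,0.0854],[0.024,0.0185,-0.006,0,0,-0.04875,0.0854],[0.024,0.0185,-0.006,0,0,-0.04875,0.0854],[0.024,0.0185,-0.006,0,0,-0.04875,0.0854],[0.024,0.0185,-0.006,0,0,-0.04875,0.0854],[0.024,0.0185,-0.006,0,0,-0.04875,0.0854],[0.024,0.0185,-0.006,0,0,-0.04875,0.0854],[0.024,0.0185,-0.006,0,0,-0.04875,0.0854],[0.024,0.0185,-0.006,0,0,-0.04875,0.0854],[0.024,0.0185,-0.006,0,0,-0.04875,0.0854],[0.024,0.0185,-0.006,0,0,-0.04875,0.0854],[0,0,0,0,0,0,0.0854]],
])

```text
clock: 1.33
position: [0.4911, -0.3134, 0.169]
ee_rot: [-0.002, 0.994, -0.114, 0.0]
contact_force: [-0.4, 0.6, -0.1]
width: 0.0853
```

Run:
```python
from h import *
s=manip.get_state();print(s["clock"],s["position"],s["ee_rot"])
d=get("wrist");cv2.imwrite("pics/w1.png",d["color"][:,:,::-1])
import pickle;pickle.dump(d,open("w1.pkl","wb"))
print(proj(d,[[.488,-.317,.042]]), proj(d,[[.488,-.317,.0]]))
```

```text
1.3333 [ 0.49108532 -0.31338174  0.1689531 ] [-1.73555043e-03  9.93525914e-01 -1.13591810e-01  3.84173440e-04]
[[325.40923867 191.95809095]] [[324.86716549 178.34211758]]
```

View pics/w1.png

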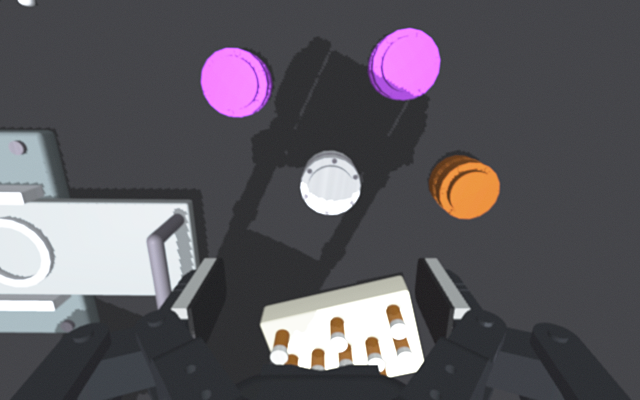

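The wrist view shows the steel cell at (331,183). The purple and brown pucks are clear of it, and the tray handle is at left (165,245). I'll fit the cell's position from two views.

Run:
```python
from h import *
import pickle
d=pickle.load(open("w1.pkl","rb"));crop(d,280,130,380,235,6,"w1c.png");crop(d,0,120,230,340,3,"w1h.png")
t=get("top");crop(t,330,205,365,260,10,"toph.png")
def blob(d,box,thr):
    x0,y0,x1,y1=box;g=cv2.cvtColor(d["color"],cv2.COLOR_RGB2GRAY)[y0:y1,x0:x1]
    n,l,st,c=cv2.connectedComponentsWithStats((g>thr).astype(np.uint8))
    i=1+st[1:,4].argmax();m=(l==i).astype(np.uint8)
    cs=max(cv2.findContours(m,cv2.RETR_EXTERNAL,cv2.CHAIN_APPROX_NONE)[0],key=cv2.contourArea)
    return m,cs[:,0]+[x0,y0],c[i]+[x0,y0]
from scipy.optimize import minimize
# model silhouette: hull of projected circles
a=np.linspace(0,2*np.pi,60);C=np.c_[np.cos(a),np.sin(a)]
def model(d,x,y):
    P=[np.c_[C*r+[x,y],np.full(60,z)] for r,z in((.0215,0),(.025,.0035),(.025,.034),(.019,.042))]
    return cv2.convexHull(proj(d,np.vstack(P)).astype(np.float32))
for nm,d,box,thr in(("w",d,(285,130,375,230),95),("t",t,(380,200,425,245),95)):
    m,cs,c=blob(d,box,thr);h=cv2.convexHull(cs.astype(np.float32))
    def f(p):
        M=model(d,*p);return np.mean([cv2.pointPolygonTest(M,(float(q[0,0]),float(q[0,1])),True)**2 for q in h])
    r=minimize(f,[.488,-.317],method="Nelder-Mead",options=dict(xatol=1e-5,fatol=1e-6));print(nm,c,r.x,r.fun)
```

```text
w [329.93987848 183.31180045] [ 0.48873664 -0.32138087] 0.692449919158244
t [401.31797235 225.4516129 ] [ 0.48552833 -0.32315982] 3.461653698574633
```

View pics/w1h.png

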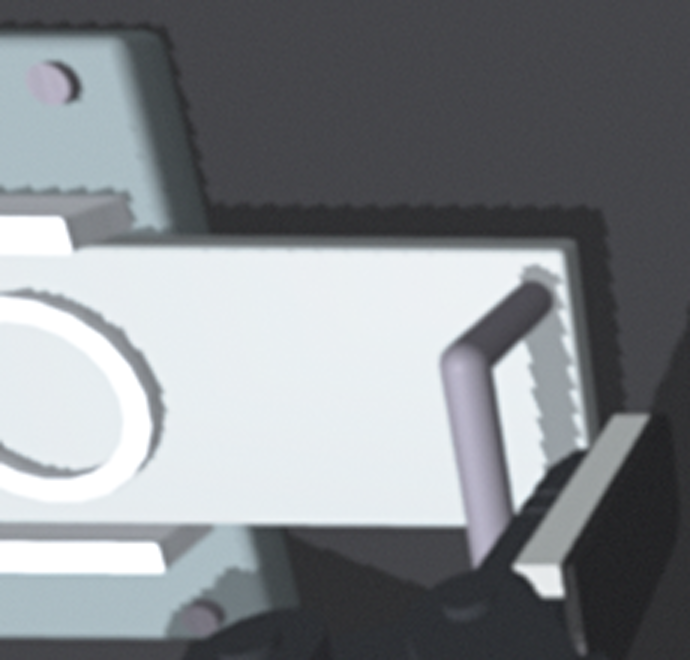

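View pics/w1c.png

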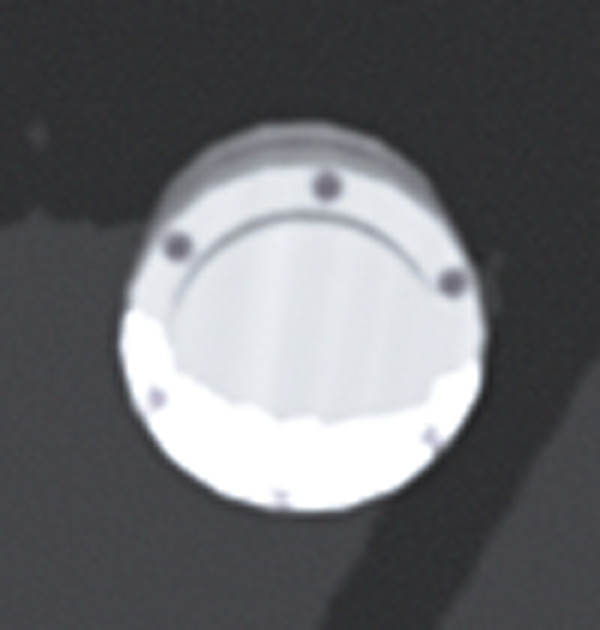

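Run:
```python
from h import *
s=manip.get_state();print(s["clock"],s["position"],s["ee_rot"],s["contact_force"])
```

```text
1.4333 [ 0.48816836 -0.31632711  0.16980459] [-6.44958459e-05  9.93557481e-01 -1.13327538e-01 -6.30654729e-04] [-0.58952983  0.28712839  0.30416303]
```

```bash
cat >> h.py <<'E'
from scipy.optimize import minimize
_a=np.linspace(0,2*np.pi,60);_C=np.c_[np.cos(_a),np.sin(_a)]
def fitcell(d,box,thr,g0):
    x0,y0,x1,y1=box;g=cv2.cvtColor(d["color"],cv2.COLOR_RGB2GRAY)[y0:y1,x0:x1]
    n,l,st,c=cv2.connectedComponentsWithStats((g>thr).astype(np.uint8));i=1+st[1:,4].argmax()
    cs=max(cv2.findContours((l==i).astype(np.uint8),cv2.RETR_EXTERNAL,cv2.CHAIN_APPROX_NONE)[0],key=cv2.contourArea)
    h=cv2.convexHull((cs[:,0]+[x0,y0]).astype(np.float32))
    def f(p):
        P=[np.c_[_C*r+p,np.full(60,z)] for r,z in((.0215,0),(.025,.0035),(.025,.034),(.019,.042))]
        M=cv2.convexHull(proj(d,np.vstack(P)).astype(np.float32))
        return np.mean([cv2.pointPolygonTest(M,(float(q[0,0]),float(q[0,1])),True)**2 for q in h])
    r=minimize(f,g0,method="Nelder-Mead",options=dict(xatol=1e-5,fatol=1e-6));return r.x,r.fun
E
python3 - <<'E'
from h import *
d=get("wrist")
print(manip.get_state()["position"],fitcell(d,(285,130,375,235),90,[.488,-.317]))
E
```

```text
[ 0.48756948 -0.31716564  0.17010764] (array([ 0.4891657 , -0.32110944]), np.float64(0.7080130939950878))
```

Request:
move_arm([
  [[0.0015,-0.004,-0.025,0,0,0,0.0854],[0,0,-0.03,0,0,0,0.0854],[0,0,-0.03,0,0,0,0.0854],[0,0,-0.03,0,0,0,0.0854],[0,0,-0.02,0,0,0,0.0854],[0,0,-0.011,0,0,0,0.0854],[0,0,-0.005,0,0,0,0.0854],[0,0,0,0,0,0,0.0854],[0,0,0,0,0,0,0.03],[0,0,0,0,0,0,0.03],[0,0,0,0,0,0,0.03],[0,0,0,0,0,0,0.03],[0,0,0,0,0,0,0.03],[0,0,0,0,0,0,0.03]],
], newtons=50)

```text
clock: 2.65
position: [0.4902, -0.3216, 0.0212]
ee_rot: [0.001, 0.993, -0.115, 0.001]
contact_force: [-0.9, 1.2, 5.3]
width: 0.0477
```

Request:
move_arm([
  [[0,0,0.0,0,0,0,0.03],[0,0,0.02,0,0,0,0.03],[0,0,0.03,0,0,0,0.03],[0,0,0.03,0,0,0,0.03],[0,0,0.03,0,0,0,0.03],[0,0,0.02,0,0,0,0.03],[0,0,0,0,0,0,0.03]],
])

```text
clock: 3.23
position: [0.4916, -0.323, 0.1543]
ee_rot: [0.003, 0.993, -0.115, 0.004]
contact_force: [1.2, -0.3, -3.9]
width: 0.0483
```

Run:
```python
from h import *
s=manip.get_state();print(s["clock"],s["position"],s["ee_rot"],s["contact_force"],s["moment"],s["width"])
d=get("wrist");crop(d,170,180,470,400,2.6,"w2.png")
e=get("side");crop(e,270,110,430,230,4.5,"s2.png")
```

```text
3.2333 [ 0.4915595  -0.32296136  0.15427225] [ 0.00283807  0.99339481 -0.11463776  0.00410758] [ 1.21229548 -0.3394563  -3.94465572] [-0.05770968 -0.04171677  0.00970414] 0.04829296319479807
```

View pics/w2.png

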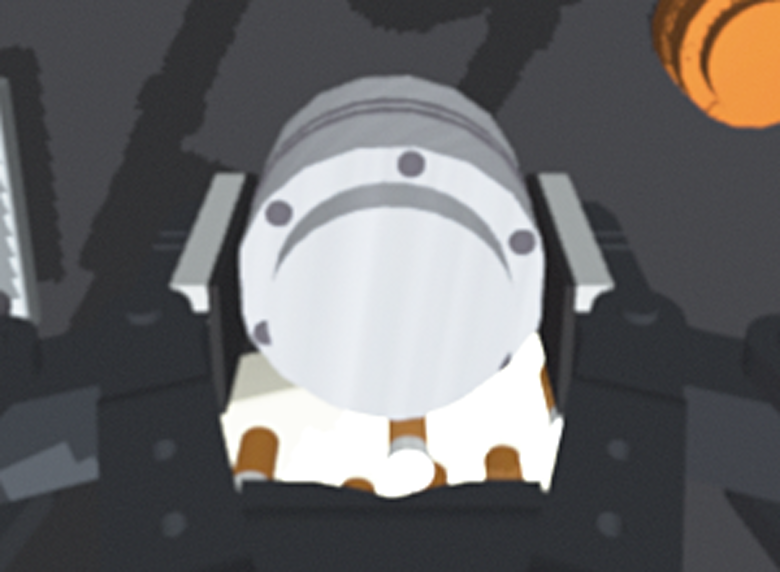

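View pics/s2.png

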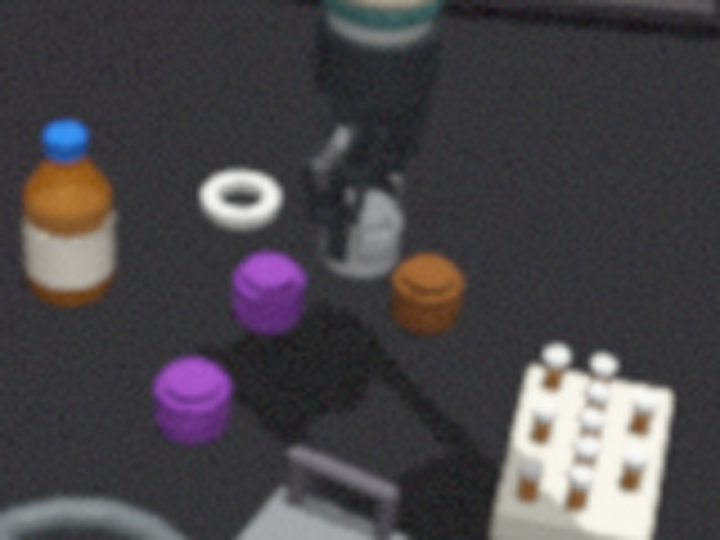

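Run:
```python
from h import *
s=manip.get_state();d=get("wrist");t=get("top")
print(s["position"],s["ee_rot"])
crop(d,170,180,470,400,2.6,"w3.png");crop(t,255,185,325,250,8,"ring.png")
# saturation mask for ring
c=t["color"][185:250,255:325].astype(int);print(c.min(2)[30,::4], c.min(2)[::4,32])
# predicted cell in tool frame, project overlays
q=s["ee_rot"];Rw=Ro.from_quat([q[1],q[2],q[3],q[0]]).as_matrix()
im=d["color"][:,:,::-1].copy()
for r,z in((.0215,.021),(.025,.0175),(.025,-.013),(.019,-.013),(.019,-.021)):
    P=np.c_[_C*r if 0 else np.c_[np.cos(np.linspace(0,6.283,60)),np.sin(np.linspace(0,6.283,60))]*r,np.full(60,z)]
    uv=proj(d,s["position"]+P@Rw.T);cv2.polylines(im,[uv.astype(int)],True,(0,0,255),1)
cv2.imwrite("pics/w3o.png",cv2.resize(im[180:400,170:470],None,fx=2.6,fy=2.6))
```

```text
[ 0.48905344 -0.32094449  0.1493292 ] [ 2.30448452e-04  9.93396375e-01 -1.14732504e-01  2.03191063e-04]
[130 157 153 213 209 255 210 209 210 211 208 248 208 207 209 208 209 209] [154 154 229 240 206 254 208 210 211 209 212 252 212 184 255 167 102]
```

View pics/w3o.png

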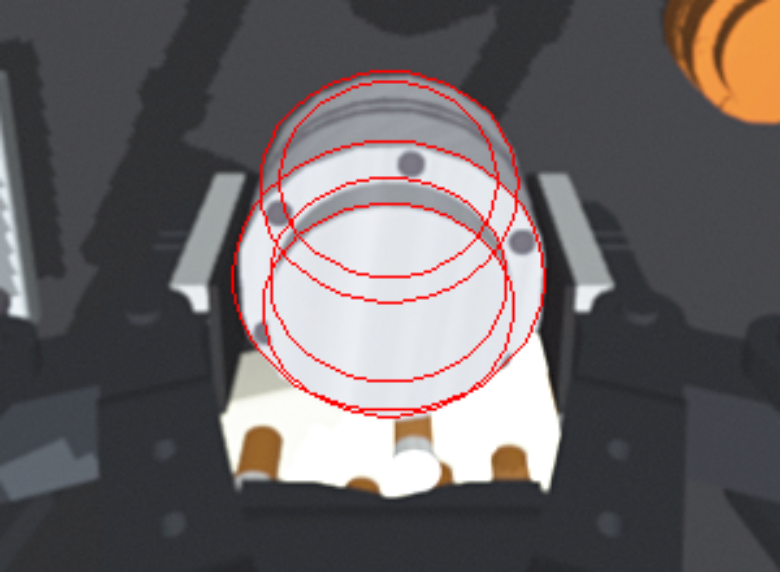

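View pics/ring.png

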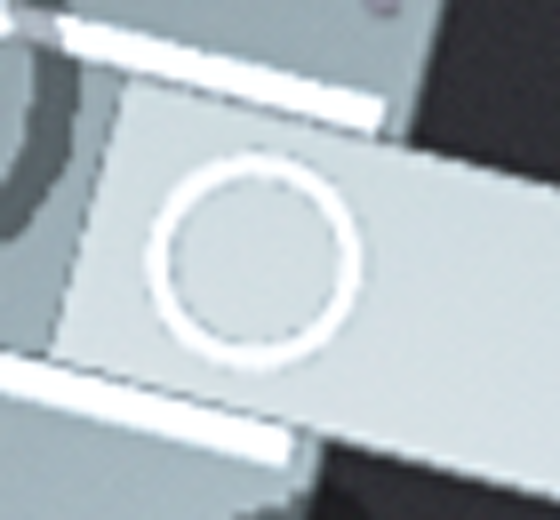

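```bash
cat >> h.py <<'E'
def fitring(d,box,thr,z=.039):
    x0,y0,x1,y1=box;g=d["color"].min(2)[y0:y1,x0:x1]
    n,l,st,c=cv2.connectedComponentsWithStats((g>thr).astype(np.uint8));out=[]
    for i in range(1,n):
        if st[i,4]<80: continue
        cs=cv2.findContours((l==i).astype(np.uint8),cv2.RETR_EXTERNAL,cv2.CHAIN_APPROX_NONE)[0][0][:,0]+[x0,y0]
        P=unproj(d,cs,z)[:,:2];A=np.c_[2*P,np.ones(len(P))];s=np.linalg.lstsq(A,(P**2).sum(1),rcond=None)[0]
        r=np.sqrt(s[2]+s[0]**2+s[1]**2);out.append((s[:2],r,np.std(np.linalg.norm(P-s[:2],axis=1)),st[i,4]))
    return out
E
python3 - <<'E'
from h import *
t=get("top")
for th in (228,240): print(fitring(t,(268,198,306,236),th))
e=get("side");crop(e,300,230,350,290,10,"sr.png")
E
```

```text
[(array([ 0.49292674, -0.02983321]), np.float64(0.03194636777965944), np.float64(0.0007978446178035741), np.int32(191))]
[(array([ 0.49269437, -0.0301757 ]), np.float64(0.03127167487216668), np.float64(0.0006928717124982791), np.int32(151))]
```

View pics/sr.png

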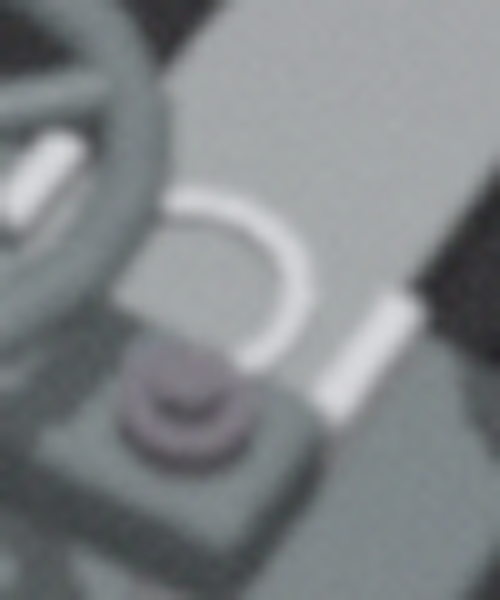

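Request:
move_arm([
  [[-0.004,0.02,0.011,0,0,0,0.03],[-0.009,0.036,0,0,0,0,0.03],[-0.009,0.036,0,0,0,0,0.03],[-0.009,0.036,0,0,0,0,0.03],[-0.009,0.036,0,0,0,0,0.03],[-0.009,0.036,0,0,0,0,0.03],[0,0,0,0,0,0,0.03],[0,0,0,0,0,0,0.03],[0,0,0,0,0,0,0.03]],
])

```text
clock: 4.28
position: [0.4404, -0.1213, 0.1598]
ee_rot: [0.0, 0.993, -0.114, -0.0]
contact_force: [-0.0, -0.5, -4.2]
width: 0.048
```

Run:
```python
from h import *
s=manip.get_state();print(s["clock"],s["position"],s["ee_rot"])
d=get("wrist");cv2.imwrite("pics/w4.png",d["color"][:,:,::-1])
import pickle;pickle.dump(d,open("w4.pkl","wb"))
print(proj(d,[[.493,-.03,.039]]))
```

```text
4.2833 [ 0.44035585 -0.12125627  0.15978255] [ 2.83372722e-04  9.93445176e-01 -1.14309126e-01 -1.59628028e-04]
[[189.02327647 153.84772505]]
```

View pics/w4.png

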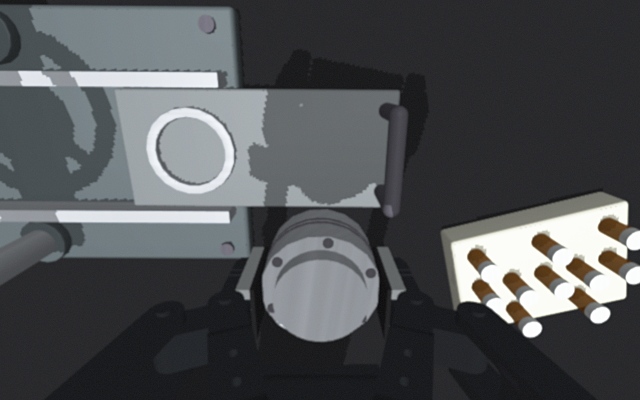

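The ring is well seen at (191,150) and the handle bar runs from (397,108) to (389,210). I'll fit the ring and the tray direction.

Run:
```python
from h import *
import pickle
d=pickle.load(open("w4.pkl","rb"))
g=d["color"].min(2);print(g[150,135:250:5])
for th in (175,190): print(fitring(d,(138,98,245,200),th))
# rails (upper edges) direction
for z,p in((.032,[(150,89),(390,90)]),(.032,[(150,206),(375,207)]),(.08,[(397,110),(389,211)])):
    P=unproj(d,p,z);v=P[1]-P[0];print(P[:,:2],np.degrees(np.arctan2(v[1],v[0])))
crop(d,360,80,420,230,5,"hb.png"); crop(d,100,80,400,220,2.6,"tr.png")
```

```text
[157 158 160 233 179 131 160 161 160 160 162 162 161 164 163 163 164 163
 211 242  87 168 167]
[(array([ 0.49406977, -0.03098601]), np.float64(0.03320803674657508), np.float64(0.00023500163995987023), np.int32(2233))]
[(array([ 0.49412152, -0.03113616]), np.float64(0.032926938988894615), np.float64(0.0002547581867273595), np.int32(2061))]
[[ 0.54519137 -0.01563467]
 [ 0.50398042 -0.19010964]] -103.28967780317066
[[ 0.45796481  0.02003087]
 [ 0.41451052 -0.16280712]] -103.36919762023813
[[ 0.49408845 -0.18311454]
 [ 0.42879303 -0.16736011]] 166.43498278734768
```

View pics/tr.png

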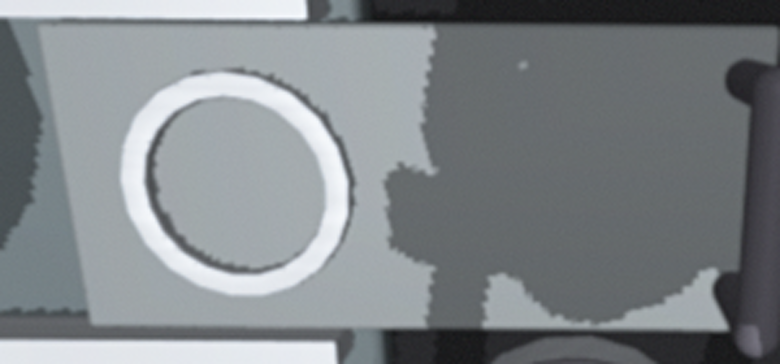

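View pics/hb.png

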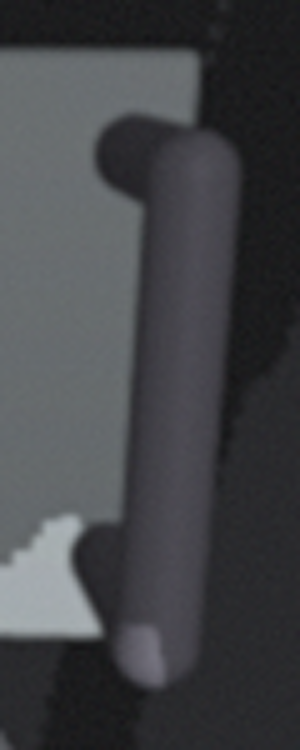

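Request:
move_arm([
  [[0.0106,0.0182,-0.005,0,0,0,0.03],[0.0143,0.0242,-0.01,0,0,0,0.03],[0.0143,0.0242,-0.015,0,0,0,0.03],[0.0144,0.0242,-0.02,0,0,0,0.03],[0,0,-0.02,0,0,0,0.03],[0,0,-0.015,0,0,0,0.03],[0,0,-0.006,0,0,0,0.03],[0,0,0,0,0,0,0.03],[0,0,0,0,0,0,0.03]],
])

```text
clock: 5.08
position: [0.4945, -0.0314, 0.0692]
ee_rot: [0.0, 0.993, -0.116, -0.0]
contact_force: [-0.2, 0.1, -4.1]
width: 0.0482
```

Run:
```python
from h import *
s=manip.get_state();print(s["clock"],s["position"],s["ee_rot"],s["contact_force"])
d=get("wrist");cv2.imwrite("pics/w5.png",d["color"][:,:,::-1])
e=get("side");crop(e,240,130,420,280,4,"s5.png")
```

```text
5.0833 [ 0.4944519  -0.03137985  0.06923971] [ 1.00518481e-04  9.93302189e-01 -1.15545439e-01 -4.48462848e-05] [-0.22522675  0.13267809 -4.145719  ]
```

View pics/w5.png

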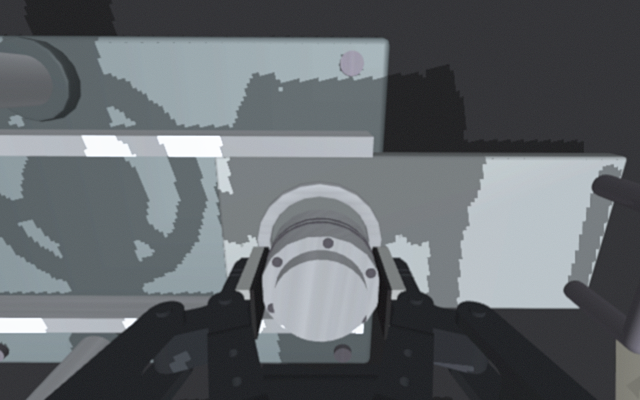

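View pics/s5.png

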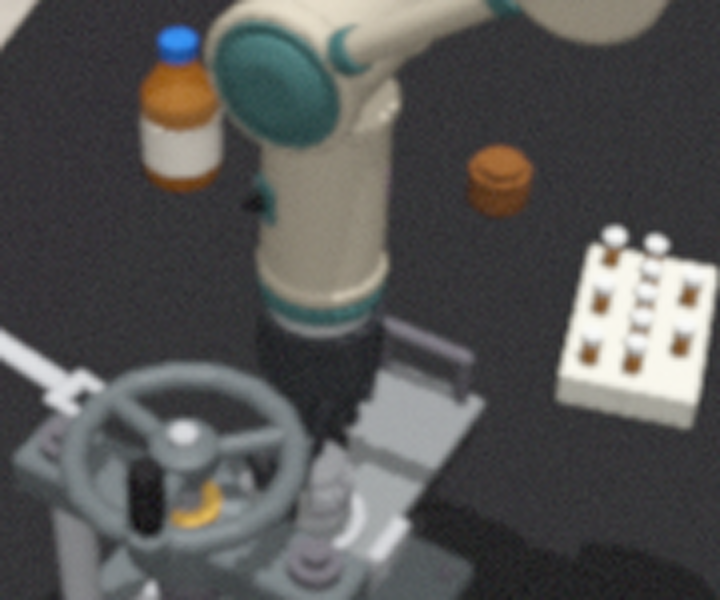

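The cell is centred over the ring (both centred near column 320), so I lower it.

Request:
move_arm([
  [[0,0,-0.006,0,0,0,0.03],[0,0,-0.004,0,0,0,0.03],[0,0,-0.003,0,0,0,0.03],[0,0,-0.002,0,0,0,0.03],[0,0,0,0,0,0,0.03]],
])

```text
clock: 5.6
position: [0.4935, -0.0303, 0.0539]
ee_rot: [0.0, 0.993, -0.115, -0.0]
contact_force: [-0.0, 0.2, -5.2]
width: 0.0481
```

Request:
move_arm([
  [[0,0,-0.001,0,0,0,0.03],[0,0,-0.001,0,0,0,0.03],[0,0,0,0,0,0,0.03]],
])

```text
clock: 5.85
position: [0.4939, -0.0304, 0.0532]
ee_rot: [0.0, 0.993, -0.115, 0.0]
contact_force: [-2.5, 0.2, 4.1]
width: 0.0481
```

Request:
move_arm([
  [[0,0,0,0,0,0,0.0854],[0,0,0,0,0,0,0.0854],[0,0,0,0,0,0,0.0854],[0,0,0,0,0,0,0.0854],[0,0,0.01,0,0,0,0.0854],[0,0,0.025,0,0,0,0.0854],[0,0,0.03,0,0,0,0.0854],[0,0,0.02,0,0,0,0.0854],[-0.0055,-0.022,0,0,0,0,0.0854],[-0.0075,-0.032,0,0,0,0,0.0854],[-0.0075,-0.032,0,0,0,0,0.0854],[-0.0075,-0.032,0,0,0,0,0.0854],[-0.0065,-0.028,0,0,0,0,0.0854],[0,0,0,0,0,0,0.0854],[0,0,0,0,0,0,0.0854]],
])

```text
clock: 7.1
position: [0.4592, -0.1777, 0.1373]
ee_rot: [-0.0, 0.993, -0.116, 0.0]
contact_force: [-0.1, 1.2, 0.5]
width: 0.0856
```

Run:
```python
from h import *
s=manip.get_state();print(s["clock"],s["position"],s["ee_rot"],s["contact_force"],s["width"])
d=get("wrist");cv2.imwrite("pics/w6.png",d["color"][:,:,::-1])
t=get("top");crop(t,150,130,360,270,3.7,"t6.png")
print(proj(d,[[.4595,-.177,.074]]))
```

```text
7.1 [ 0.45918667 -0.17768669  0.13728279] [-3.99769311e-05  9.93195219e-01 -1.16461345e-01  9.93632010e-05] [-0.11021304  1.20122718  0.50881415] 0.08563041754389585
[[318.51085592 218.97563225]]
```

View pics/w6.png

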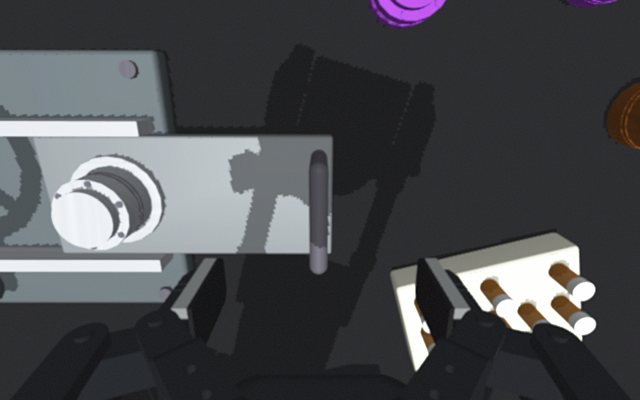

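View pics/t6.png

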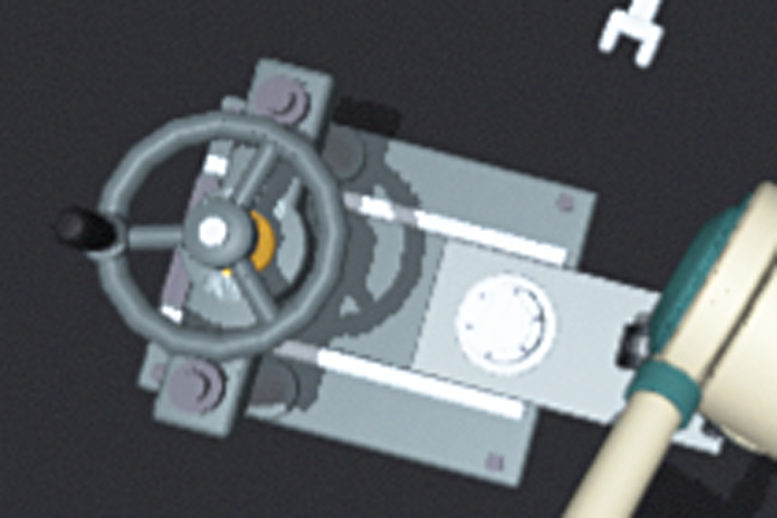

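The cell stands inside the ring, and the bar is centred between the jaws. I go down and grip the bar.

Request:
move_arm([
  [[0.002,0,-0.015,0,0,0,0.0854],[0,0,-0.025,0,0,0,0.0854],[0,0,-0.02,0,0,0,0.0854],[0,0,-0.01,0,0,0,0.0854],[0,0,0,0,0,0,0.005],[0,0,0,0,0,0,0.005],[0,0,0,0,0,0,0.005],[0,0,0,0,0,0,0.005],[0,0,0,0,0,0,0.005],[0,0,0,0,0,0,0.005],[0,0,0,0,0,0,0.005]],
], newtons=50)

```text
clock: 8.12
position: [0.4618, -0.1767, 0.0682]
ee_rot: [0.0, 0.993, -0.115, 0.001]
contact_force: [-0.4, -0.8, 4.6]
width: 0.0103
```

Request:
move_arm([
  [[0.0012,0.0049,0,0,0,0,0.005],[0.0023,0.0097,0,0,0,0,0.005],[0.0035,0.0146,0,0,0,0,0.005],[0.0041,0.0175,0,0,0,0,0.005],[0.0041,0.0175,0,0,0,0,0.005],[0.0041,0.0175,0,0,0,0,0.005],[0.0041,0.0175,0,0,0,0,0.005],[0.0037,0.0156,0,0,0,0,0.005],[0.0028,0.0117,0,0,0,0,0.005],[0.0018,0.0078,0,0,0,0,0.005],[0.0012,0.0049,0,0,0,0,0.005],[0,0,0,0,0,0,0.005]],
])

```text
clock: 9.12
position: [0.4954, -0.0371, 0.0682]
ee_rot: [0.001, 0.993, -0.114, 0.001]
contact_force: [-0.7, -1.5, 6.4]
width: 0.0103
```

Request:
move_arm([
  [[0.0009,0.0039,0,0,0,0,0.005],[0.0005,0.002,0,0,0,0,0.005],[0.0002,0.001,0,0,0,0,0.005],[0,0,0,0,0,0,0.005]],
])

```text
clock: 9.45
position: [0.4954, -0.0369, 0.0682]
ee_rot: [0.007, 0.994, -0.112, 0.0]
contact_force: [-5.0, -24.2, 7.5]
width: 0.0103
```

Run:
```python
from h import *
s=manip.get_state();print(s["clock"],s["position"],s["ee_rot"],s["contact_force"],s["moment"])
e=get("side");crop(e,200,130,420,330,3,"s7.png")
t=get("top");crop(t,150,110,360,270,3.7,"t7.png")
d=get("wrist");cv2.imwrite("pics/w7.png",d["color"][:,:,::-1])
```

```text
9.45 [ 0.49541644 -0.03691009  0.06820636] [ 6.68268198e-03  9.93704688e-01 -1.11831607e-01  1.65465218e-04] [ -5.03696116 -24.19554795   7.48991933] [-3.721835    0.85367621 -0.12935878]
```

View pics/s7.png

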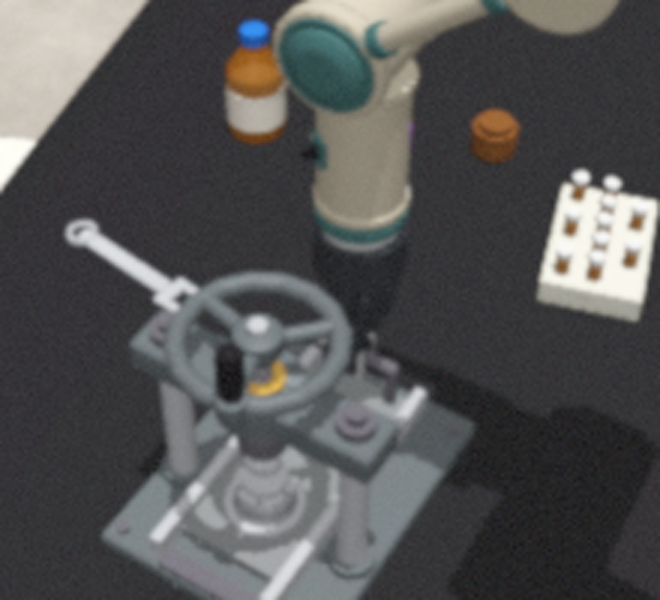

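View pics/t7.png

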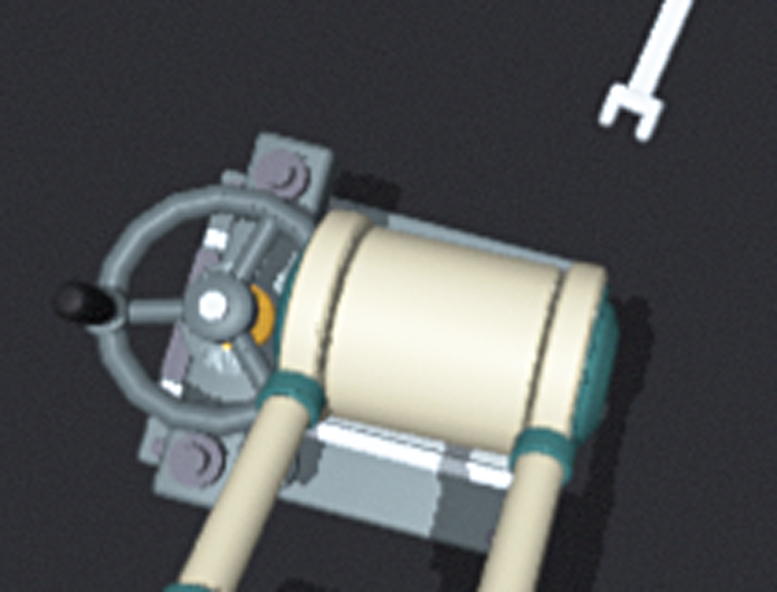

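View pics/w7.png

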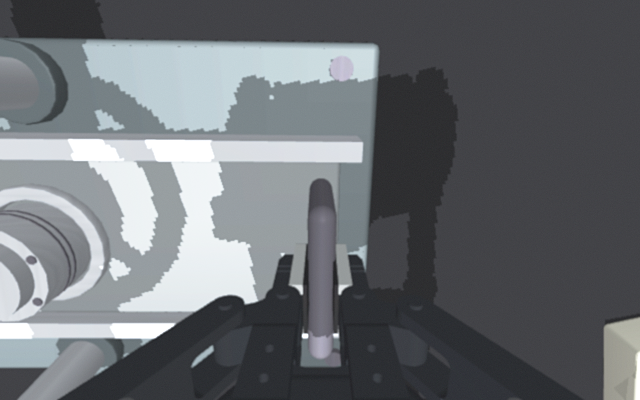

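Run:
```python
from h import *
t=get("top")
P=unproj(t,[(150+283/3.7,130+99/3.7),(150+195/3.7,130+386/3.7)],.198);print(P,P.mean(0),P[0]-P[1],np.linalg.norm(P[0]-P[1]))
for z in (.22,.23,.24,.25,.26): print(z,unproj(t,(150+212/3.7,130+231/3.7),z), unproj(t,(150+223/3.7,130+234/3.7),z))
e=get("side")
for z in (.22,.23,.24,.25): print(z,unproj(e,(200+257/3,130+323/3),z))
s=np.array([.494,-.031]);
for k in (.1437,.15): print(s+k*np.array([.230,.973]))
```

```text
[[0.60803007 0.08774064 0.198     ]
 [0.44593536 0.12815995 0.198     ]] [0.52698272 0.1079503  0.198     ] [ 0.16209471 -0.04041931  0.        ] 0.16705812055827957
0.22 [[0.52969225 0.11741154 0.22      ]] [[0.52820597 0.11140235 0.22      ]]
0.23 [[0.528588   0.11462576 0.23      ]] [[0.52712132 0.10869581 0.23      ]]
0.24 [[0.52748375 0.11183998 0.24      ]] [[0.52603667 0.10598926 0.24      ]]
0.25 [[0.52637951 0.1090542  0.25      ]] [[0.52495202 0.10328272 0.25      ]]
0.26 [[0.52527526 0.10626842 0.26      ]] [[0.52386737 0.10057618 0.26      ]]
0.22 [[0.53663359 0.08245139 0.22      ]]
0.23 [[0.53314943 0.09091407 0.23      ]]
0.24 [[0.52966527 0.09937675 0.24      ]]
0.25 [[0.52618111 0.10783944 0.25      ]]
[0.527051  0.1088201]
[0.5285  0.11495]
```

Run:
```python
from h import *
t=get("top");e=get("side")
crop(t,155,175,225,215,10,"tc.png");crop(e,250,215,330,275,9,"sc.png")
```

```text
(no output)
```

View pics/tc.png

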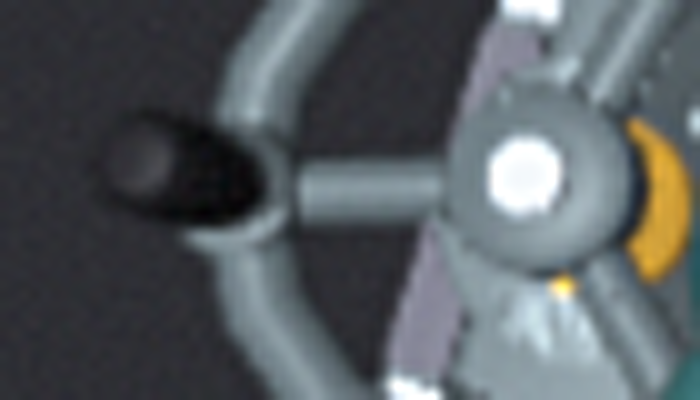

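View pics/sc.png

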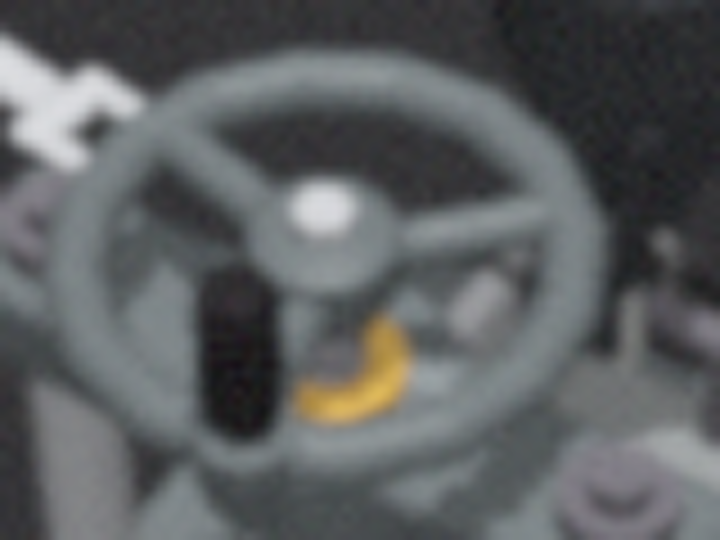

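Run:
```python
from h import *
from scipy.optimize import least_squares
t=get("top");e=get("side")
tri=lambda a,b:least_squares(lambda X:np.r_[(proj(t,X)-a).ravel(),(proj(e,X)-b).ravel()],[.53,.15,.25])
for n,a,b in(("cranktop",(169.2,191.5),(276.4,246.4)),("crankbot",(179.5,193.5),(276.7,262.2)),("hub",(207.5,192.5),(285.9,238))):
    r=tri(a,b);print(n,r.x,np.abs(r.fun).max())
```

```text
cranktop [0.52214958 0.16749028 0.28777924] 0.01193725760003872
crankbot [0.52430302 0.16654924 0.23692259] 0.02667182279071767
hub [0.52587549 0.10857806 0.24996641] 0.22024005193236462
```

Tray home: it stopped hard after 144 mm of travel. The bolt and hub fits put the axis at (0.527,0.108), which matches the seat's position now. I let go of the bar, rise, and move over the crank.

Request:
move_arm([
  [[-0.0011,-0.0046,0,0,0,0,0.005],[0,0,0,0,0,0,0.05],[0,0,0,0,0,0,0.05],[0,0,0,0,0,0,0.05],[0,0,0,0,0,0,0.05],[0,0,0.015,0,0,0,0.05],[0,0,0.03,0,0,0,0.05],[0,0,0.035,0,0,0,0.05],[0,0,0.037,0,0,0,0.05],[0,0,0.037,0,0,0,0.05],[0,0,0.037,0,0,0,0.05],[0,0,0.037,0,0,0,0.05],[0,0,0.034,0,0,0,0.05],[0.002,0.012,0,0,0,0,0.05],[0.005,0.034,0,0,0,0,0.05],[0.005,0.036,0,0,0,0,0.05],[0.005,0.036,0,0,0,0,0.05],[0.005,0.036,0,0,0,0,0.05],[0.004,0.034,0,0,0,0,0.05],[0.002,0.014,0,0,0,0,0.05]],
])

```text
clock: 11.57
position: [0.5223, 0.1719, 0.3282]
ee_rot: [-0.001, 0.994, -0.113, -0.001]
contact_force: [-0.1, -0.3, -0.1]
width: 0.05
```

Request:
move_arm([
  [[0,0,0,0,0,0,0.05],[0,0,0,0,0,0,0.05]],
])

```text
clock: 11.73
position: [0.5223, 0.1676, 0.3284]
ee_rot: [0.001, 0.994, -0.114, -0.001]
contact_force: [-0.3, -0.8, -0.6]
width: 0.05
```

Run:
```python
from h import *
s=manip.get_state();print(s["clock"],s["position"],s["ee_rot"],s["contact_force"],s["moment"],s["width"])
d=get("wrist");cv2.imwrite("pics/w8.png",d["color"][:,:,::-1])
import pickle;pickle.dump(d,open("w8.pkl","wb"))
print(proj(d,[[.523,.167,.286],[.523,.167,.239],[.5265,.1083,.25]]))
e=get("side");crop(e,200,130,420,330,3,"s8.png")
```

```text
11.7333 [0.52229151 0.16758424 0.32844908] [ 7.93408803e-04  9.93510535e-01 -1.13734852e-01 -7.55985761e-04] [-0.29610914 -0.81525379 -0.62735834] [0.0367156  0.00102245 0.03969446] 0.04995193043446344
[[320.21364894 231.63254215]
 [320.04563215 203.82015034]
 [405.05091798 185.85575407]]
```

View pics/w8.png

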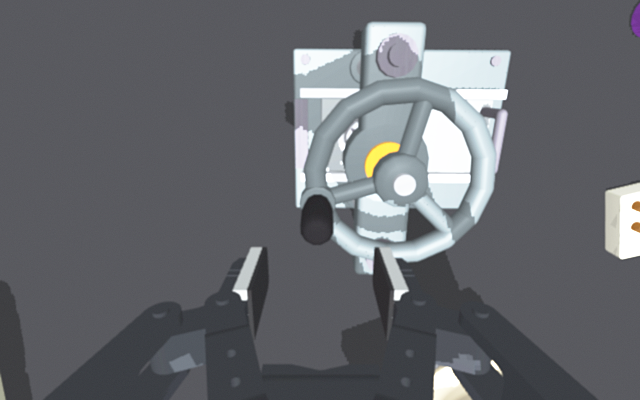

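View pics/s8.png

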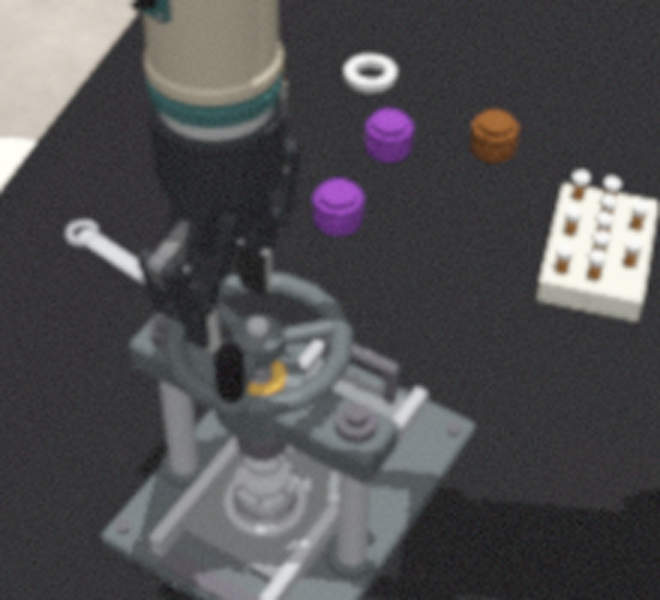

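The crank is between the jaws at (317,228), within about 3 px of the prediction. The hub is at (404,184). I descend and grip lightly.

Request:
move_arm([
  [[0.0022,0.0015,-0.012,0,0,0,0.05],[0,0,-0.022,0,0,0,0.05],[0,0,-0.02,0,0,0,0.05],[0,0,-0.01,0,0,0,0.05],[0,0,-0.005,0,0,0,0.05],[0,0,0,0,0,0,0.05],[0,0,0,0,0,0,0.01],[0,0,0,0,0,0,0.01],[0,0,0,0,0,0,0.01],[0,0,0,0,0,0,0.01],[0,0,0,0,0,0,0.01]],
], newtons=40)

```text
clock: 12.75
position: [0.5259, 0.1689, 0.2618]
ee_rot: [-0.001, 0.993, -0.115, 0.002]
contact_force: [0.3, 0.7, 4.5]
width: 0.0192
```

Run:
```python
from h import *
s=manip.get_state();print(s["clock"],s["position"],s["ee_rot"],s["contact_force"],s["moment"],s["width"])
d=get("wrist");crop(d,180,130,500,400,2.2,"w9.png")
```

```text
12.75 [0.52587805 0.16893792 0.26175046] [-5.26776257e-04  9.93393185e-01 -1.14748706e-01  1.56138696e-03] [0.29887256 0.66398533 4.54382144] [ 0.05289274 -0.02293598 -0.01951758] 0.019202358796028964
```

View pics/w9.png

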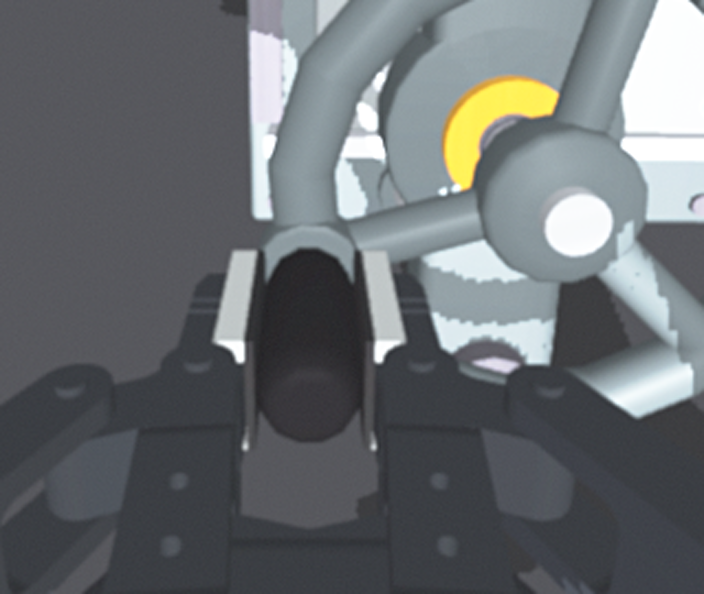

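```bash
cat > circ.py <<'E'
import numpy as np,sys
def tab(th0,step,n,R=.060):
    th=np.radians(th0-step*np.arange(n+1));P=np.round(np.c_[R*np.cos(th),R*np.sin(th),.015*(th-th[0])/(2*np.pi)],4)
    D=np.round(np.diff(P,axis=0),4);print([[*map(float,r),0,0,0,.01] for r in D], "end",th0-step*n)
if __name__=="__main__": tab(*map(float,sys.argv[1:3]),int(sys.argv[3]))
E
python3 circ.py 92.4 10 36
```

```text
[[0.0104, -0.0004, -0.0004, 0, 0, 0, 0.01], [0.0102, -0.0023, -0.0004, 0, 0, 0, 0.01], [0.0097, -0.004, -0.0004, 0, 0, 0, 0.01], [0.0088, -0.0057, -0.0005, 0, 0, 0, 0.01], [0.0077, -0.007, -0.0004, 0, 0, 0, 0.01], [0.0064, -0.0084, -0.0004, 0, 0, 0, 0.01], [0.0048, -0.0092, -0.0004, 0, 0, 0, 0.01], [0.0031, -0.01, -0.0004, 0, 0, 0, 0.01], [0.0013, -0.0104, -0.0005, 0, 0, 0, 0.01], [-0.0004, -0.0104, -0.0004, 0, 0, 0, 0.01], [-0.0023, -0.0102, -0.0004, 0, 0, 0, 0.01], [-0.004, -0.0097, -0.0004, 0, 0, 0, 0.01], [-0.0057, -0.0088, -0.0004, 0, 0, 0, 0.01], [-0.007, -0.0077, -0.0004, 0, 0, 0, 0.01], [-0.0084, -0.0064, -0.0004, 0, 0, 0, 0.01], [-0.0092, -0.0048, -0.0005, 0, 0, 0, 0.01], [-0.01, -0.0031, -0.0004, 0, 0, 0, 0.01], [-0.0104, -0.0013, -0.0004, 0, 0, 0, 0.01], [-0.0104, 0.0004, -0.0004, 0, 0, 0, 0.01], [-0.0102, 0.0023, -0.0004, 0, 0, 0, 0.01], [-0.0097, 0.004, -0.0004, 0, 0, 0, 0.01], [-0.0088, 0.0057, -0.0005, 0, 0, 0, 0.01], [-0.0077, 0.007, -0.0004, 0, 0, 0, 0.01], [-0.0064, 0.0084, -0.0004, 0, 0, 0, 0.01], [-0.0048, 0.0092, -0.0004, 0, 0, 0, 0.01], [-0.0031, 0.01, -0.0004, 0, 0, 0, 0.01], [-0.0013, 0.0104, -0.0004, 0, 0, 0, 0.01], [0.0004, 0.0104, -0.0005, 0, 0, 0, 0.01], [0.0023, 0.0102, -0.0004, 0, 0, 0, 0.01], [0.004, 0.0097, -0.0004, 0, 0, 0, 0.01], [0.0057, 0.0088, -0.0004, 0, 0, 0, 0.01], [0.007, 0.0077, -0.0004, 0, 0, 0, 0.01], [0.0084, 0.0064, -0.0005, 0, 0, 0, 0.01], [0.0092, 0.0048, -0.0004, 0, 0, 0, 0.01], [0.01, 0.0031, -0.0004, 0, 0, 0, 0.01], [0.0104, 0.0013, -0.0004, 0, 0, 0, 0.01]] end -267.6
```

Request:
move_arm([
  [[0.0104,-0.0004,-0.0004,0,0,0,0.01],[0.0102,-0.0023,-0.0004,0,0,0,0.01],[0.0097,-0.004,-0.0004,0,0,0,0.01],[0.0088,-0.0057,-0.0005,0,0,0,0.01],[0.0077,-0.007,-0.0004,0,0,0,0.01]],
], newtons=60)

```text
clock: 13.22
position: [0.5733, 0.1495, 0.2597]
ee_rot: [-0.001, 0.993, -0.115, 0.002]
contact_force: [-0.3, 0.6, 6.6]
width: 0.019
```

Request:
move_arm([
  [[0.0064,-0.0084,-0.0004,0,0,0,0.01],[0.0048,-0.0092,-0.0004,0,0,0,0.01]],
])

```text
clock: 13.38
position: [0.5847, 0.1315, 0.2588]
ee_rot: [-0.0, 0.993, -0.115, 0.002]
contact_force: [0.6, -1.1, 6.9]
width: 0.0185
```

Request:
move_arm([
  [[0.0031,-0.01,-0.0004,0,0,0,0.01],[0.0013,-0.0104,-0.0005,0,0,0,0.01]],
])

```text
clock: 13.55
position: [0.589, 0.1108, 0.258]
ee_rot: [-0.0, 0.993, -0.115, 0.002]
contact_force: [-0.1, 0.4, 8.1]
width: 0.0187
```

Request:
move_arm([
  [[-0.0004,-0.0104,-0.0004,0,0,0,0.01],[-0.0023,-0.0102,-0.0004,0,0,0,0.01]],
])

```text
clock: 13.72
position: [0.5859, 0.0901, 0.2571]
ee_rot: [-0.0, 0.993, -0.115, 0.002]
contact_force: [0.0, 0.8, 7.9]
width: 0.0188
```

Request:
move_arm([
  [[-0.004,-0.0097,-0.0004,0,0,0,0.01],[-0.0057,-0.0088,-0.0004,0,0,0,0.01]],
])

```text
clock: 13.88
position: [0.5759, 0.0715, 0.2563]
ee_rot: [-0.0, 0.993, -0.115, 0.001]
contact_force: [-0.8, 1.6, 7.2]
width: 0.0187
```

Request:
move_arm([
  [[-0.007,-0.0077,-0.0004,0,0,0,0.01],[-0.0084,-0.0064,-0.0004,0,0,0,0.01]],
])

```text
clock: 14.05
position: [0.5601, 0.0576, 0.2554]
ee_rot: [-0.0, 0.993, -0.115, 0.001]
contact_force: [-0.5, 2.3, 7.3]
width: 0.0186
```

Request:
move_arm([
  [[-0.0092,-0.0048,-0.0005,0,0,0,0.01],[-0.01,-0.0031,-0.0004,0,0,0,0.01]],
])

```text
clock: 14.22
position: [0.5408, 0.0501, 0.2546]
ee_rot: [-0.001, 0.993, -0.115, 0.001]
contact_force: [-1.1, 2.8, 7.6]
width: 0.0186
```

Request:
move_arm([
  [[-0.0104,-0.0013,-0.0004,0,0,0,0.01],[-0.0104,0.0004,-0.0004,0,0,0,0.01]],
])

```text
clock: 14.38
position: [0.5201, 0.0496, 0.2538]
ee_rot: [-0.001, 0.993, -0.115, 0.001]
contact_force: [0.9, 4.2, 6.8]
width: 0.019
```

Request:
move_arm([
  [[-0.0102,0.0023,-0.0004,0,0,0,0.01],[-0.0097,0.004,-0.0004,0,0,0,0.01]],
])

```text
clock: 14.55
position: [0.5005, 0.0561, 0.253]
ee_rot: [-0.001, 0.993, -0.115, 0.002]
contact_force: [1.9, 3.4, 5.7]
width: 0.0187
```

Request:
move_arm([
  [[-0.0088,0.0057,-0.0005,0,0,0,0.01],[-0.0077,0.007,-0.0004,0,0,0,0.01]],
])

```text
clock: 14.72
position: [0.4844, 0.0688, 0.2522]
ee_rot: [-0.001, 0.993, -0.115, 0.002]
contact_force: [3.5, 2.5, 5.0]
width: 0.0186
```

Request:
move_arm([
  [[-0.0064,0.0084,-0.0004,0,0,0,0.01],[-0.0048,0.0092,-0.0004,0,0,0,0.01]],
])

```text
clock: 14.88
position: [0.4734, 0.0863, 0.2513]
ee_rot: [-0.001, 0.993, -0.115, 0.003]
contact_force: [3.4, 1.6, 4.6]
width: 0.0187
```

Request:
move_arm([
  [[-0.0031,0.01,-0.0004,0,0,0,0.01],[-0.0013,0.0104,-0.0004,0,0,0,0.01]],
])

```text
clock: 15.05
position: [0.469, 0.1066, 0.2505]
ee_rot: [-0.0, 0.993, -0.115, 0.002]
contact_force: [3.2, -0.3, 5.1]
width: 0.0185
```

Request:
move_arm([
  [[0.0004,0.0104,-0.0005,0,0,0,0.01],[0.0023,0.0102,-0.0004,0,0,0,0.01]],
])

```text
clock: 15.22
position: [0.4717, 0.1271, 0.2497]
ee_rot: [0.0, 0.993, -0.115, 0.002]
contact_force: [2.0, -0.6, 5.1]
width: 0.0187
```

Request:
move_arm([
  [[0.004,0.0097,-0.0004,0,0,0,0.01],[0.0057,0.0088,-0.0004,0,0,0,0.01]],
])

```text
clock: 15.38
position: [0.4813, 0.1455, 0.2488]
ee_rot: [0.0, 0.993, -0.115, 0.002]
contact_force: [1.5, -1.8, 6.4]
width: 0.0181
```

Request:
move_arm([
  [[0.007,0.0077,-0.0004,0,0,0,0.01],[0.0084,0.0064,-0.0005,0,0,0,0.01]],
])

```text
clock: 15.55
position: [0.4964, 0.1595, 0.248]
ee_rot: [0.001, 0.993, -0.114, 0.002]
contact_force: [-0.7, -3.0, 9.7]
width: 0.0184
```

Request:
move_arm([
  [[0.0092,0.0048,-0.0004,0,0,0,0.01],[0.01,0.0031,-0.0004,0,0,0,0.01],[0.0104,0.0013,-0.0004,0,0,0,0.01]],
])

```text
clock: 15.8
position: [0.5203, 0.1684, 0.247]
ee_rot: [0.002, 0.993, -0.114, -0.005]
contact_force: [-17.3, -2.8, 20.9]
width: 0.0186
```

Contact felt: the resisting force jumped from about 2 N to 17 N between -237° and -262°. I go on in small steps to see the plateau and place the onset.

```bash
python3 circ.py 94 5 40
```

```text
[[0.0052, 0.0001, -0.0002, 0, 0, 0, 0.01], [0.0053, -0.0003, -0.0002, 0, 0, 0, 0.01], [0.0051, -0.0008, -0.0002, 0, 0, 0, 0.01], [0.0051, -0.0012, -0.0002, 0, 0, 0, 0.01], [0.005, -0.0017, -0.0002, 0, 0, 0, 0.01], [0.0048, -0.0021, -0.0002, 0, 0, 0, 0.01], [0.0046, -0.0025, -0.0003, 0, 0, 0, 0.01], [0.0044, -0.0029, -0.0002, 0, 0, 0, 0.01], [0.0041, -0.0032, -0.0002, 0, 0, 0, 0.01], [0.0038, -0.0036, -0.0002, 0, 0, 0, 0.01], [0.0034, -0.0039, -0.0002, 0, 0, 0, 0.01], [0.0031, -0.0042, -0.0002, 0, 0, 0, 0.01], [0.0028, -0.0045, -0.0002, 0, 0, 0, 0.01], [0.0023, -0.0047, -0.0002, 0, 0, 0, 0.01], [0.0019, -0.0049, -0.0002, 0, 0, 0, 0.01], [0.0015, -0.005, -0.0002, 0, 0, 0, 0.01], [0.0011, -0.0051, -0.0002, 0, 0, 0, 0.01], [0.0006, -0.0052, -0.0003, 0, 0, 0, 0.01], [0.0001, -0.0052, -0.0002, 0, 0, 0, 0.01], [-0.0003, -0.0053, -0.0002, 0, 0, 0, 0.01], [-0.0008, -0.0051, -0.0002, 0, 0, 0, 0.01], [-0.0012, -0.0051, -0.0002, 0, 0, 0, 0.01], [-0.0017, -0.005, -0.0002, 0, 0, 0, 0.01], [-0.0021, -0.0048, -0.0002, 0, 0, 0, 0.01], [-0.0025, -0.0046, -0.0002, 0, 0, 0, 0.01], [-0.0029, -0.0044, -0.0002, 0, 0, 0, 0.01], [-0.0032, -0.0041, -0.0002, 0, 0, 0, 0.01], [-0.0036, -0.0038, -0.0002, 0, 0, 0, 0.01], [-0.0039, -0.0034, -0.0002, 0, 0, 0, 0.01], [-0.0042, -0.0031, -0.0002, 0, 0, 0, 0.01], [-0.0045, -0.0028, -0.0003, 0, 0, 0, 0.01], [-0.0047, -0.0023, -0.0002, 0, 0, 0, 0.01], [-0.0049, -0.0019, -0.0002, 0, 0, 0, 0.01], [-0.005, -0.0015, -0.0002, 0, 0, 0, 0.01], [-0.0051, -0.0011, -0.0002, 0, 0, 0, 0.01], [-0.0052, -0.0006, -0.0002, 0, 0, 0, 0.01], [-0.0052, -0.0001, -0.0002, 0, 0, 0, 0.01], [-0.0053, 0.0003, -0.0002, 0, 0, 0, 0.01], [-0.0051, 0.0008, -0.0002, 0, 0, 0, 0.01], [-0.0051, 0.0012, -0.0002, 0, 0, 0, 0.01]] end -106.0
```

Request:
move_arm([
  [[0.0,0.0,0.0,0,0,0,0.01]],
])

```text
clock: 15.88
position: [0.5234, 0.1688, 0.247]
ee_rot: [0.001, 0.993, -0.115, -0.002]
contact_force: [-2.8, 0.9, 10.0]
width: 0.0183
```

Request:
move_arm([
  [[0.0052,0.0001,-0.0002,0,0,0,0.01],[0.0053,-0.0003,-0.0002,0,0,0,0.01]],
])

```text
clock: 16.05
position: [0.5293, 0.169, 0.2466]
ee_rot: [0.001, 0.993, -0.115, -0.006]
contact_force: [-20.0, 1.5, 21.4]
width: 0.0188
```

Request:
move_arm([
  [[0.0051,-0.0008,-0.0002,0,0,0,0.01],[0.0051,-0.0012,-0.0002,0,0,0,0.01]],
])

```text
clock: 16.22
position: [0.5383, 0.1682, 0.2463]
ee_rot: [-0.001, 0.993, -0.114, -0.007]
contact_force: [-18.9, 4.6, 19.2]
width: 0.0186
```

Request:
move_arm([
  [[0.005,-0.0017,-0.0002,0,0,0,0.01],[0.0048,-0.0021,-0.0002,0,0,0,0.01],[0.0046,-0.0025,-0.0003,0,0,0,0.01],[0.0044,-0.0029,-0.0002,0,0,0,0.01],[0.0041,-0.0032,-0.0002,0,0,0,0.01],[0.0038,-0.0036,-0.0002,0,0,0,0.01]],
])

```text
clock: 16.72
position: [0.5669, 0.1555, 0.2451]
ee_rot: [-0.004, 0.993, -0.114, -0.005]
contact_force: [-13.4, 11.0, 15.0]
width: 0.0187
```

Request:
move_arm([
  [[0.0034,-0.0039,-0.0002,0,0,0,0.01],[0.0031,-0.0042,-0.0002,0,0,0,0.01],[0.0028,-0.0045,-0.0002,0,0,0,0.01],[0.0023,-0.0047,-0.0002,0,0,0,0.01],[0.0019,-0.0049,-0.0002,0,0,0,0.01],[0.0015,-0.005,-0.0002,0,0,0,0.01]],
])

```text
clock: 17.22
position: [0.5849, 0.1307, 0.2439]
ee_rot: [-0.007, 0.993, -0.114, -0.002]
contact_force: [-6.2, 18.0, 11.0]
width: 0.0186
```

Request:
move_arm([
  [[0.0011,-0.0051,-0.0002,0,0,0,0.01],[0.0006,-0.0052,-0.0003,0,0,0,0.01],[0.0001,-0.0052,-0.0002,0,0,0,0.01],[-0.0003,-0.0053,-0.0002,0,0,0,0.01],[-0.0008,-0.0051,-0.0002,0,0,0,0.01],[-0.0012,-0.0051,-0.0002,0,0,0,0.01],[-0.0017,-0.005,-0.0002,0,0,0,0.01],[-0.0021,-0.0048,-0.0002,0,0,0,0.01]],
])

```text
clock: 17.88
position: [0.586, 0.0901, 0.2424]
ee_rot: [-0.008, 0.993, -0.114, 0.003]
contact_force: [5.4, 17.9, 6.3]
width: 0.0189
```

Request:
move_arm([
  [[-0.0025,-0.0046,-0.0002,0,0,0,0.01],[-0.0029,-0.0044,-0.0002,0,0,0,0.01],[-0.0032,-0.0041,-0.0002,0,0,0,0.01],[-0.0036,-0.0038,-0.0002,0,0,0,0.01],[-0.0039,-0.0034,-0.0002,0,0,0,0.01],[-0.0042,-0.0031,-0.0002,0,0,0,0.01],[0,0,0,0,0,0,0.01],[0,0,0,0,0,0,0.01]],
])

```text
clock: 18.55
position: [0.5658, 0.0616, 0.241]
ee_rot: [-0.003, 0.993, -0.115, 0.004]
contact_force: [2.7, 4.8, 7.3]
width: 0.019
```

Request:
move_arm([
  [[-0.0045,-0.0028,-0.0003,0,0,0,0.01],[-0.0018,-0.0009,0,0,0,0,0.01],[0,0,0,0,0,0,0.01],[0,0,0,0,0,0,0.01]],
])

```text
clock: 18.88
position: [0.5607, 0.058, 0.2407]
ee_rot: [-0.003, 0.993, -0.115, 0.005]
contact_force: [6.5, 6.8, 5.0]
width: 0.0184
```

Request:
move_arm([
  [[0.0018,0.0012,0,0,0,0,0.01],[0,0,0,0,0,0,0.05],[0,0,0,0,0,0,0.05],[0,0,0,0,0,0,0.05],[0,0,0,0,0,0,0.05],[0,0,0.01,0,0,0,0.05],[0,0,0.03,0,0,0,0.05],[0,0,0.035,0,0,0,0.05],[0,0,0.035,0,0,0,0.05],[0,0,0.02,0,0,0,0.05],[-0.01,-0.03,0,0,0,0,0.05],[-0.01,-0.035,0,0,0,0,0.05],[-0.01,-0.035,0,0,0,0,0.05],[-0.01,-0.035,0,0,0,0,0.05],[-0.01,-0.035,0,0,0,0,0.05],[0,-0.03,0,0,0,0,0.05],[0,0,0,0,0,0,0.05],[0,0,0,0,0,0,0.05]],
])

```text
clock: 20.38
position: [0.5079, -0.1449, 0.3691]
ee_rot: [-0.0, 0.993, -0.117, -0.0]
contact_force: [0.1, 0.7, 0.8]
width: 0.0497
```

Run:
```python
from h import *
s=manip.get_state();print(s["clock"],s["position"],s["contact_force"],s["width"])
e=get("side");crop(e,200,170,400,350,3.3,"s10.png")
t=get("top");crop(t,150,110,360,270,3.7,"t10.png")
```

```text
20.3833 [ 0.50787038 -0.14494407  0.36914079] [0.13694347 0.70663711 0.84696095] 0.04973034409660084
```

View pics/s10.png

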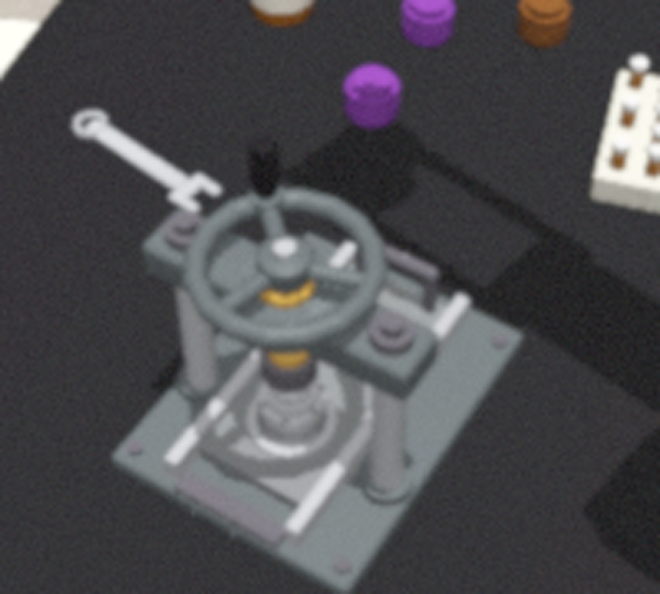

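View pics/t10.png

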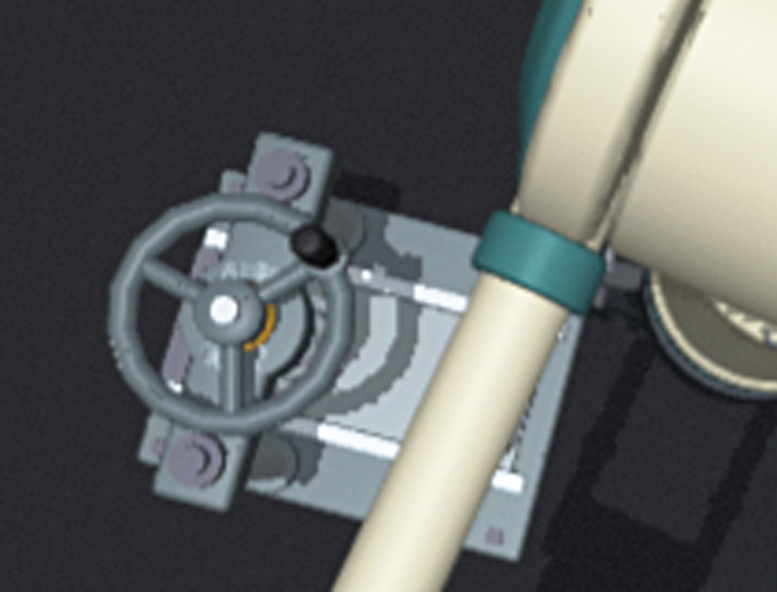

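The side view shows the foot down on the seated cell, the tray home and the gripper clear. The top view puts the crank at about -59°, as planned. I hand the job in.

Run:
```python
from rig import manip
print(manip.sign_off())
```

```text
the job is handed in; nothing more can be done
None
```

The job is done and handed in at about 20.5 s. No verdict came back.

**What I did:**
- I stood the steel cell in the seat ring. It touched down at the expected height, and the pictures show it inside the ring.
- I pushed the tray by its handle to a hard stop, after 144 mm of travel and with about 24 N at the stop.
- I wound the crank clockwise about 330° with little resistance until the foot met the cell. From there I gave it half a turn more, let go and moved clear.

**Last checks:**
- The side view shows the foot on the cell and the tray home. The top view puts the crank at about -59°; I was aiming for -58°.
- With the gripper clear, the wrist force read about 1 N.

**What disagreed:**
- **Force level:** the resisting force settled at 17–20 N, where the task says about 12 N.
- **Contact point:** I placed contact at about -238° from where the force began to rise, so I put the half turn at 180° give or take about 5°.
- **Tray travel:** the tray started about 144 mm out, where I had first assumed 150 mm. The axis I then measured from the crosshead bolts agrees with 144 mm.

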